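Find the case with the loose part and hold it out over the notepad

ROBOT

A 7-joint arm with a two-finger parallel gripper is mounted at the origin on the work surface; the furniture and walls round the work are solid. World frame = base frame: x ahead of the robot, y to its left, z up, the work surface at z = 0. Lengths are in m, angles in rad, forces in N, time in s.
With the tool pointing down it reaches from about 0.425 to 0.925 m from the base axis. Payload 6.8 kg.
Tool frame: the origin (TCP) lies on the centre line of the jaws, within the pads' length; the fingertips stand 8 mm ahead of it and the grasp point (between the pads) lies 11 mm behind it (r.finger_overhang is the distance from the TCP to the fingertips, in m); x points along the fingers, z is the direction in which the jaws open and shut, and the axes are right-handed (so a half turn about x gives the same grasp; the last joint's range is limited). The gripper opens to 85 mm and grips with 20 to 120 N. Pads are 22 mm wide; open, the fingers measure 114 mm over their backs; the gripper's body (76 mm by 85 mm) begins 54 mm behind the grasp point. The pads swing forward as they close: fully open they stand 13 mm farther back than shut.
Start: joints at [1.099, 0.477, 0.022, 1.555, -0.011, 1.109, -0.083], TCP at [0.24, -0.631, 0.239] pointing down, gripper open.
Joint ranges: [-2.96, 2.96], [-0.34, 2.1], [-1.41, 1.46], [0.24, 2.44], [-1.37, 4.51], [0.17, 1.92], [-2.96, 2.96]. Speed limits (rad/s): [2.39, 2.39, 3.14, 3.14, 3.14, 3.14, 3.14].

INTERFACE

Orientations are given as a rotation vector (axis times angle).
In Python, from bench import r gives the robot as it stands. The module is installed in compiled form; this text tells all that it offers.
- The arm moves only by the tool play_rows, never from a script. Its argument "plan" is a list of rows, each a list of 5 numbers: the opening, from -1 (shut) to 1 (fully open), then the shift along the world's x, y, z in m, then the turn about the world's z in rad. A call has 1 to 10 rows; each row is the pose to reach, as a shift and turn from the pose commanded when the call began; what a row does not reach only later rows make up. A row lasts 1/10 s, in which the tool goes at most 50 mm and 8.59 degrees, less where a joint would pass 70% of its speed; a pose out of reach is approached as far as the arm can. A call with a gripper value outside its range is refused whole. The fingers move at their own pace and stop on an object; "force" is the grip in N (left out, the last holds). Time passes only in rows, so rows that repeat a pose let the fingers close. It gives the time, the measured TCP pose, the force and the opening at its end, in the units of the state.
- r.get_obs(): the state, without advancing time (a new reading comes with each control period).
- r.grab_frame(name): name is "scene" or "top" or "wrist"; returns a dict with "pixels" (480x640x3 uint8, blue, green, red), "z_map" (480x640 float32, m along the optical axis (not along the pixel's ray), 0 where there is no reading), "vfov" (degrees; the focal length in pixels is half the picture's height over the tangent of half this angle, whatever the lens; pixels are square), "cx", "cy" (the principal point, pixels), "R" (3x3) and "t" (3): a world point X has camera coordinates R X + t; the wrist camera has in their place "tool_from_camera" (4x4, takes a point from camera to tool coordinates, whose origin is the TCP and whose axes are the tool frame's). Camera axes: x right, y down, z forward; pixel columns grow to the right and rows downward; lengths in m; the calibration is good to about 2 mm. A picture is of the moment at which its call begins: read the wrist's pose just before it.
- r.hand_in(): hands the job in, once; it reports no verdict.
Trained networks look in a picture, given as the dict that the camera call returned (one of the last four; its "shot" number tells which), for a name from the list of things; names that differ only in an ending like _2 or _b are one class to them, and where a whole thing is asked for, a point or a joint stands for the part that bears it (a point fixed in the world has none). Each returns a list of dicts, best first, with "conf" (0 to 1); they miss things now and then, are a little off and sometimes report something else, mostly with a low value. They report only what shows in the picture. A call takes as long as a camera call.
- r.outline_of(picture, label): "mask" (480x640 bool, what is visible of it) and "bbox" ([left, top, right, bottom] as shares, 0 to 1, of the picture: columns of its width, rows of its height, round what is visible of it).
- r.pinpoint(picture, label): "position" ([column, row] as shares, 0 to 1, of the picture: columns of its width, rows of its height: a listed point, or the origin of a listed thing).
The state is a dict: "clock": time; "joints": joint angles; "qvel": joint speeds; "tau": joint torques, N m; "tcp_pos": TCP position; "orientation": TCP orientation; "contact_force": force on the tool from outside, world axes, zero at the start; "moment": the same for the moment, N m; "grip_width": finger opening in m.
Only numpy, scipy, OpenCV 4.12 (cv2) and the standard library are available. Lean on these libraries where they do the work, as an engineer would, in place of code of your own. Each camera call takes 0.05 s, during which the arm holds its last target.

TASK

One of the three sealed aluminium parts cases has a part that has come loose inside. Pick the cases up and shake or rock them lengthwise, one at a time, until you find the one that rattles; set every silent one back on the bench, upright and about where it stood, and leave the ring, the objective and the wafer carrier alone. Hold the rattling case out for logging, level and right way up about 10 cm above the middle of the notepad on the lamp supply, and finish while still holding it there.

Things in the scene. Friction and masses are not known exactly. Their poses are not given: they have to be found in the camera images.
- case_a: sealed aluminium parts case with a dark seam round it: a rounded box 112 mm long (its x), 44 wide (its y), 40 high (its z); origin: centre of its underside. Grasp across the width at mid-length. The three stand in a row on the bench behind the lamp supply and the drawer unit, lengths roughly along x, in any order. 0.15 to 0.7 kg.
- case_b: case that looks just like case_a. One of the three, not always the same, holds a loose 0.18 kg part that slides along the length, 34 mm each way from the middle, when the case is tilted end down 15 degrees or more or jerked lengthwise (over 2 m/s2), and stays at that end when level again. The case's weight does not tell which.
- case_c: case that looks just like case_a. A sliding part is felt as a knock at the end of its slide and as a shift of the case's weight: level, about 0.12 N m between part at one end and at the other. In the other two nothing moves. Behind the row the bench ends at x 0.68; wall trunking starts at x 0.74, up to 0.21 m high.
- notepad: ruled notepad with a red band, 148 mm (its x) by 105 mm (its y), 10 mm thick, fixed on the flat top of the lamp supply; origin: centre of its underside, 0.207 m above the bench
- lamp_supply: white box with a dial and a green switch, fixed; it fills x 0.28 to 0.55, y -0.01 to 0.21 up to 0.207 m above the bench
- parts_chest: small grey drawer unit right of the lamp supply, fixed; it fills x 0.40 to 0.56, y -0.18 to -0.01 up to 0.127 m; an eyepiece on it reaches 0.19 m
- lcd_scope: screen on the left, fixed; its panel spans heights 0.28 to 0.57 m and its nearest corner to the work is at x 0.56, y 0.33, the rest lies further left
- lcd_blue: screen on the right, fixed, between the robot's start and the work; its panel spans heights 0.21 to 0.50 m, from x 0.48, y -0.16 to x 0.30, y -0.50
- ring: bystander: black camera adapter ring, 40 mm wide and 18 mm high, lying on the bench; origin: centre of its underside
- objective: bystander: small white microscope objective, 28 mm wide and 44 mm high, standing on the bench; origin: centre of its underside
- carrier: bystander: round white single-wafer carrier, 64 mm wide and 14 mm high, lying on the bench; origin: centre of its underside

How it is judged:
On the way:
1. the case with the loose part is off the bench and has been shaken or tilted until the part has slid to one end of it (((distance between part_c0 and case_a below 0.06 m and height (world z) of case_a above 0.04 m and (x of part_c0 in the frame of case_a above 0.022 m or x of part_c0 in the frame of case_a below -0.022 m)) or (distance between part_c0 and case_b below 0.06 m and height (world z) of case_b above 0.04 m and (x of part_c0 in the frame of case_b above 0.022 m or x of part_c0 in the frame of case_b below -0.022 m)) or (distance between part_c0 and case_c below 0.06 m and height (world z) of case_c above 0.04 m and (x of part_c0 in the frame of case_c above 0.022 m or x of part_c0 in the frame of case_c below -0.022 m)))), for 0.05 s.
At the end, for the whole second after the job is handed in: the rattling case is held still in the fingers, upright within 10 degrees, its underside 5 to 20 cm above the notepad and its middle within 5 cm of the notepad's middle seen from above; the other two stand upright, at rest, on the bench within 5 cm of where they began (((distance between part_c0 and case_a below 0.06 m and height (world z) of case_a between 0.265 and 0.42 m and horizontal distance between case_a and notepad below 0.05 m and angle between case_a's own z axis and vertical below 0.17 rad and contact force between the fingers and case_a above 1 N and linear speed of case_a below 0.05 m/s and height (world z) of each of case_b, case_c below 0.01 m and angle between each of case_b, case_c's own z axis and vertical below 0.12 rad and distance of each of case_b, case_c from where it was at the start of the episode below 0.05 m and linear speed of each of case_b, case_c below 0.03 m/s) or (distance between part_c0 and case_b below 0.06 m and height (world z) of case_b between 0.265 and 0.42 m and horizontal distance between case_b and notepad below 0.05 m and angle between case_b's own z axis and vertical below 0.17 rad and contact force between the fingers and case_b above 1 N and linear speed of case_b below 0.05 m/s and height (world z) of each of case_a, case_c below 0.01 m and angle between each of case_a, case_c's own z axis and vertical below 0.12 rad and distance of each of case_a, case_c from where it was at the start of the episode below 0.05 m and linear speed of each of case_a, case_c below 0.03 m/s) or (distance between part_c0 and case_c below 0.06 m and height (world z) of case_c between 0.265 and 0.42 m and horizontal distance between case_c and notepad below 0.05 m and angle between case_c's own z axis and vertical below 0.17 rad and contact force between the fingers and case_c above 1 N and linear speed of case_c below 0.05 m/s and height (world z) of each of case_a, case_b below 0.01 m and angle between each of case_a, case_b's own z axis and vertical below 0.12 rad and distance of each of case_a, case_b from where it was at the start of the episode below 0.05 m and linear speed of each of case_a, case_b below 0.03 m/s))); the arm keeps its last pose, push and grip.
It fails at once if the ring, the objective or the wafer carrier is shifted by more than 3 cm (distance of any of ring, objective, carrier from where it was at the start of the episode above 0.03 m).
It also fails if it takes over 72 s, if anything falls off the work surface, if the arm or the gripper's body presses on something with over 40 N, if the wrist force passes 120 N, or if a joint passes its speed limit or range.

## Working session

There is one attempt and no reset: what is moved stays moved. The work goes in short steps, Python scripts to look and compute and a tool call to move; the robot and the scene stay as the last step left them, time stands still between calls to the robot, and variables do not carry over. Pictures are saved under pics/ and viewed, and the job is handed in when it is done.

Besides the shell and the picture viewer there is one more tool, called after ">>>" in YAML: its name, and indented under it one key for each argument. play_rows: Moves the arm, as the interface text tells. Its arguments: {"type":"object","properties":{"plan":{"type":"array","items":{"type":"array","items":{"type":"number"}}},"force":{"type":"number"}},"required":["plan"]}

```bash
mkdir -p pics
cat > h.py <<'E'
import numpy as np, cv2
from bench import r
def foc(p): return 240/np.tan(np.radians(p["vfov"])/2)
def world(p,mask):
    v,u=np.nonzero(mask&(p["z_map"]>0)); z=p["z_map"][v,u]; f=foc(p)
    C=np.stack([(u-p["cx"])*z/f,(v-p["cy"])*z/f,z],1)
    return (C-p["t"])@p["R"]
E
python3 - <<'E'
from h import *
s=r.get_obs(); print({k:np.round(v,3) for k,v in s.items()}); print(r.finger_overhang)
for n in ["scene","top"]:
    p=r.grab_frame(n); cv2.imwrite(f"pics/{n}0.png",p["pixels"]); print(n,p["vfov"],p["R"],p["t"])
    for l in ["case_a","notepad","ring","objective","carrier"]:
        for d in r.outline_of(p,l):
            w=world(p,d["mask"]); 
            print(l,round(d["conf"],2),np.round(d["bbox"],2),len(w),np.round(np.percentile(w,[3,50,97],axis=0),3).tolist() if len(w) else '')
E
```

```text
{'clock': np.float64(0.0), 'joints': array([ 1.099,  0.478,  0.022,  1.556, -0.012,  1.109, -0.083]), 'qvel': array([-0.001, -0.001,  0.002, -0.   , -0.   ,  0.001,  0.001]), 'tau': array([ 0.0000e+00, -5.9645e+01,  1.6080e+00, -2.8120e+01,  1.2000e-02,
        9.0000e-03,  0.0000e+00]), 'tcp_pos': array([ 0.24 , -0.63 ,  0.238]), 'orientation': array([ 0.938,  1.361, -0.937]), 'contact_force': array([ 0.713, -0.103, -0.092]), 'moment': array([-0.027,  0.051, -0.018]), 'grip_width': np.float64(0.086)}
0.008
scene 53.51456926171491 [[ 0.99732937 -0.07298527  0.00269621]
 [-0.05572892 -0.78434791 -0.61781279]
 [ 0.047206    0.61601258 -0.7863206 ]] [-0.49734114  0.16146645  1.29825764]
case_a 0.87 [0.55 0.62 0.61 0.67] 892 [[0.568, -0.113, 0.006], [0.62, -0.101, 0.039], [0.672, -0.071, 0.044]]
case_a 0.77 [0.53 0.52 0.6  0.57] 757 [[0.56, 0.031, 0.007], [0.612, 0.042, 0.038], [0.665, 0.072, 0.044]]
case_a 0.71 [0.53 0.47 0.59 0.51] 721 [[0.566, 0.136, 0.004], [0.619, 0.15, 0.038], [0.673, 0.184, 0.044]]
notepad 0.9 [0.39 0.38 0.49 0.47] 1863 [[0.326, 0.061, 0.211], [0.395, 0.114, 0.218
[... 590 characters left out ...]
[0.622, 0.055, 0.042], [0.665, 0.076, 0.051]]
case_a 0.95 [0.44 0.4  0.47 0.47] 439 [[0.585, 0.144, 0.034], [0.628, 0.165, 0.042], [0.672, 0.188, 0.05]]
case_a 0.67 [0.57 0.38 0.6  0.46] 534 [[0.574, -0.11, 0.018], [0.623, -0.088, 0.041], [0.672, -0.068, 0.05]]
notepad 0.56 [0.44 0.51 0.53 0.65] 2265 [[0.324, 0.068, 0.213], [0.393, 0.123, 0.219], [0.464, 0.177, 0.226]]
ring 0.67 [0.65 0.43 0.67 0.45] 76 [[0.583, -0.236, -0.002], [0.601, -0.217, 0.018], [0.614, -0.203, 0.027]]
objective 0.62 [0.69 0.39 0.71 0.42] 88 [[0.632, -0.319, 0.002], [0.639, -0.303, 0.033], [0.657, -0.294, 0.05]]
carrier 0.94 [0.37 0.43 0.4  0.48] 361 [[0.582, 0.268, 0.005], [0.61, 0.296, 0.015], [0.639, 0.324, 0.023]]
```

View pics/scene0.png

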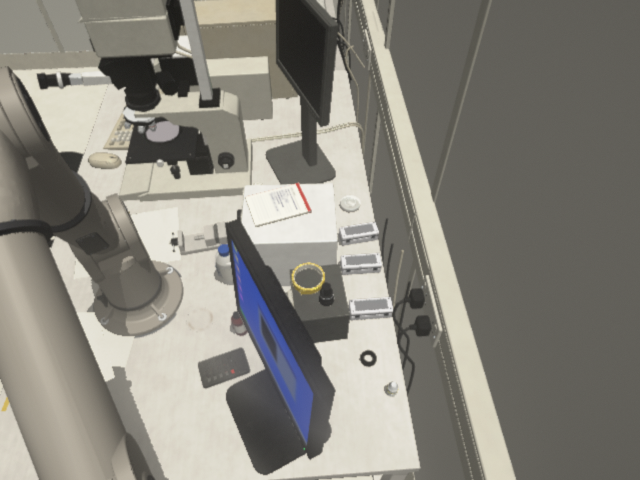

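View pics/top0.png

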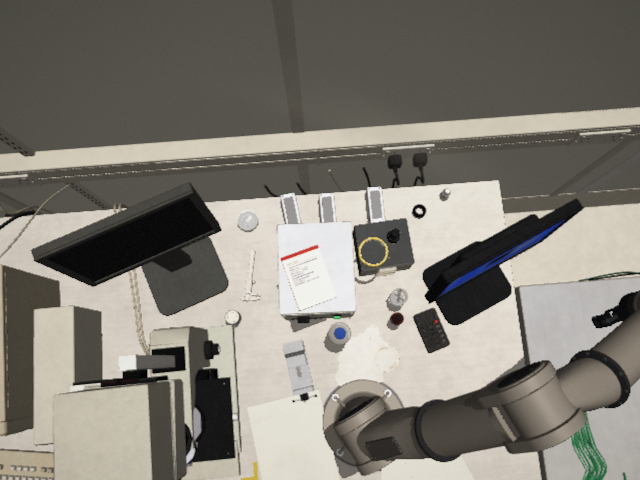

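Run:
```python
from h import *
from scipy.spatial.transform import Rotation as Ro
s=r.get_obs(); print(np.round(Ro.from_rotvec(s["orientation"]).as_matrix(),3))
for n in ["scene","top"]:
    p=r.grab_frame(n)
    for l in ["case_a"]:
        for d in r.outline_of(p,l):
            w=world(p,cv2.erode(d["mask"].astype(np.uint8),np.ones((2,2)))>0); t=w[w[:,2]>np.median(w[w[:,2]>0.034,2])-0.006]
            rc=cv2.minAreaRect((t[:,:2]*1000).astype(np.float32)); print(n,rc,np.median(t[:,2]),len(t))
    d=r.outline_of(p,"notepad")[0];w=world(p,d["mask"]); print('pad',cv2.minAreaRect((w[:,:2]*1000).astype(np.float32)))
```

```text
[[ 0.     0.935  0.356]
 [-0.     0.356 -0.935]
 [-1.    -0.     0.   ]]
scene ((618.6558837890625, -98.99480438232422), (79.7624740600586, 112.1484146118164), 71.826416015625) 0.03985146512637993 599
scene ((613.3648071289062, 52.23184585571289), (46.754249572753906, 111.86583709716797), 89.74813079833984) 0.03990594505581462 505
scene ((620.0409545898438, 159.93162536621094), (109.96784210205078, 43.4620361328125), 8.892484664916992) 0.03986942104264913 408
pad ((394.7901611328125, 120.12712097167969), (148.38858032226562, 109.2005615234375), 15.792510986328125)
top ((619.0640258789062, -88.94007110595703), (101.46552276611328, 42.53062057495117), 2.3800466060638428) 0.04226346966956171 414
top ((606.803955078125, 161.19996643066406), (133.44248962402344, 42.954376220703125), 6.330990314483643) 0.04273885200285931 395
top ((600.489013671875, 53.19596862792969), (128.86705017089844, 41.72632598876953), 0.6265929937362671) 0.04257101340895371 362
pad ((395.8360900878906, 122.90742492675781), (152.90792846679688, 107.01654815673828), 14.829285621643066)
```

The scene view shows the three cases at about px (371,308), (361,263) and (359,232), right of the supply. The ring is at (369,358), the objective at (393,388), the carrier at (349,204), and the notepad at (277,204). The blue screen stands between the start and the work, so I'll go up and over it.

>>> play_rows:
  plan:
    - [1,0,0,0.04,0]
    - [1,0,0,0.08,0]
    - [1,0,0,0.12,0]
    - [1,0,0,0.16,0]
    - [1,0,0,0.2,0]
    - [1,0,0,0.24,0]
    - [1,0,0,0.28,0]
    - [1,0,0,0.32,0]
    - [1,0,0,0.35,0]
    - [1,0,0,0.37,0]
  force: 60

```text
clock: 1.9
tcp_pos: [0.2401, -0.6307, 0.6124]
orientation: [0.935, 1.356, -0.938]
contact_force: [-0.1, 0.2, -0.3]
grip_width: 0.0854
```

>>> play_rows:
  plan:
    - [1,0.025,0.035,0,-0.03]
    - [1,0.05,0.07,0,-0.06]
    - [1,0.075,0.105,0,-0.1]
    - [1,0.1,0.14,0,-0.13]
    - [1,0.125,0.175,0,-0.16]
    - [1,0.15,0.21,0,-0.2]
    - [1,0.175,0.245,0,-0.23]
    - [1,0.2,0.28,0,-0.26]
    - [1,0.22,0.315,0,-0.3]
    - [1,0.24,0.35,0,-0.33]

```text
clock: 2.9
tcp_pos: [0.4808, -0.2792, 0.6094]
orientation: [1.185, 1.224, -1.185]
contact_force: [0.1, -0.2, 0.2]
grip_width: 0.0855
```

>>> play_rows:
  plan:
    - [1,0.02,0.04,0,0]
    - [1,0.04,0.08,0,0]
    - [1,0.06,0.12,0,0]
    - [1,0.08,0.16,0,0]
    - [1,0.1,0.2,0,0]
    - [1,0.12,0.24,0,0]
    - [1,0.13,0.28,0,0]
    - [1,0.14,0.31,0,0]
    - [1,0.14,0.33,-0.02,0]
    - [1,0.14,0.33,-0.05,0]

```text
clock: 3.9
tcp_pos: [0.6204, 0.0539, 0.5598]
orientation: [1.183, 1.228, -1.176]
contact_force: [-0.4, -0.6, -0.2]
grip_width: 0.0856
```

```bash
cat >> h.py <<'E'
from scipy.spatial.transform import Rotation as Ro
def wworld(p,mask,s):
    v,u=np.nonzero(mask&(p["z_map"]>0)); z=p["z_map"][v,u]; f=foc(p)
    C=np.stack([(u-p["cx"])*z/f,(v-p["cy"])*z/f,z],1)
    T=p["tool_from_camera"]; C=C@T[:3,:3].T+T[:3,3]
    return C@Ro.from_rotvec(s["orientation"]).as_matrix().T+s["tcp_pos"]
def look(name,labels=("case_a",)):
    s=r.get_obs(); p=r.grab_frame("wrist"); cv2.imwrite(f"pics/{name}.png",p["pixels"])
    R=Ro.from_rotvec(s["orientation"]).as_matrix(); print("tcp",np.round(s["tcp_pos"],4),"zdir",np.round(R[:,2],3),"yawz",np.degrees(np.arctan2(R[1,2],R[0,2])), "xdir",np.round(R[:,0],3))
    for l in labels:
        for d in r.outline_of(p,l):
            w=wworld(p,d["mask"],s)
            if len(w)<30: continue
            zt=np.percentile(w[:,2],70); t=w[abs(w[:,2]-zt)<0.006]
            print(l,round(d["conf"],2),np.round(d["bbox"],2),"rect mm/deg",np.round(np.hstack(cv2.minAreaRect((t[:,:2]*1000).astype(np.float32))),1),"z",round(np.median(t[:,2]),4))
E
python3 -c "
from h import *
look('w1',['case_a','notepad','carrier','ring'])"
```

```text
tcp [0.6204 0.0539 0.5598] zdir [ 0.04  -0.999 -0.003] yawz -87.69939289208244 xdir [ 0.003  0.003 -1.   ]
case_a 0.85 [0.38 0.27 0.44 0.4 ] rect mm/deg [620.1 162.7 110.   44.3   7.8] z 0.0394
case_a 0.78 [0.48 0.29 0.52 0.42] rect mm/deg [610.9  53.1 111.   43.7   1.7] z 0.0394
case_a 0.58 [0.6  0.28 0.65 0.42] rect mm/deg [619.6 -91.2 111.8  44.7   0.7] z 0.0393
notepad 0.75 [0.35 0.58 0.49 0.8 ] rect mm/deg [392.3 120.7 149.4 105.   15.8] z 0.2171
carrier 0.95 [0.27 0.31 0.33 0.38] rect mm/deg [608.9 294.5  62.8  63.5  64.8] z 0.0127
ring 0.74 [0.71 0.36 0.75 0.4 ] rect mm/deg [ 598.  -222.9   37.    39.8   61.6] z 0.0161
```

The wrist view agrees with the scene view to about 2 mm. The middle case is at (0.611, 0.053) with yaw about 2°, which the jaws already match. I'll descend on it.

>>> play_rows:
  plan:
    - [1,-0.004,0,-0.04,0]
    - [1,-0.009,-0.001,-0.08,0]
    - [1,-0.009,-0.001,-0.12,0]
    - [1,-0.009,-0.001,-0.16,0]
    - [1,-0.009,-0.001,-0.2,0]
    - [1,-0.009,-0.001,-0.24,0]
    - [1,-0.009,-0.001,-0.28,0]
    - [1,-0.009,-0.001,-0.32,0]
    - [1,-0.009,-0.001,-0.35,0]
    - [1,-0.009,-0.001,-0.37,0]

```text
clock: 5.15
tcp_pos: [0.6122, 0.0472, 0.1887]
orientation: [1.186, 1.224, -1.185]
contact_force: [0.2, -0.6, 0.7]
grip_width: 0.0852
```

```bash
python3 -c "
from h import *
look('w2')"
```

```text
tcp [0.6122 0.0472 0.1887] zdir [ 0.032 -0.999  0.   ] yawz -88.15907536281654 xdir [ 0. -0. -1.]
case_a 0.96 [0.44 0.3  0.53 0.59] rect mm/deg [611.8  53.1 111.1  44.3   0.7] z 0.0395
case_a 0.86 [0.69 0.3  0.83 0.59] rect mm/deg [ 6.195e+02 -9.050e+01  1.118e+02  4.420e+01  6.000e-01] z 0.0395
case_a 0.66 [0.2  0.27 0.35 0.56] rect mm/deg [619.5 162.2 111.1  43.7   7.6] z 0.0395
```

View pics/w2.png

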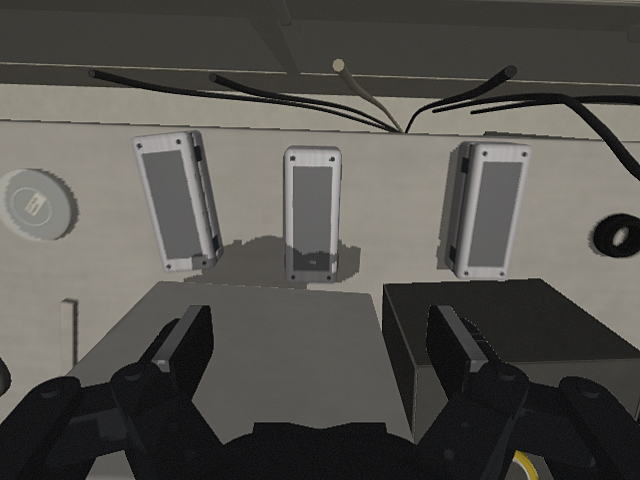

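The picture shows the middle case at px (313,215), between the open jaws, which are centred a few mm to its right. I'll correct y by +6 mm and go down.

>>> play_rows:
  plan:
    - [1,0,0.003,-0.02,-0.01]
    - [1,0,0.006,-0.05,-0.015]
    - [1,0,0.006,-0.08,-0.015]
    - [1,0,0.006,-0.1,-0.015]
    - [1,0,0.006,-0.12,-0.015]
    - [1,0,0.006,-0.14,-0.015]
    - [1,0,0.006,-0.155,-0.015]
    - [1,0,0.006,-0.165,-0.015]
    - [1,0,0.006,-0.17,-0.015]
    - [1,0,0.006,-0.17,-0.015]

```text
clock: 6.25
tcp_pos: [0.6115, 0.0541, 0.0194]
orientation: [1.195, 1.218, -1.195]
contact_force: [-0.0, -0.2, 0.2]
grip_width: 0.0856
```

>>> play_rows:
  plan:
    - [-1,0,0,0,0]
    - [-1,0,0,0,0]
    - [-1,0,0,0,0]
    - [-1,0,0,0,0]
    - [-1,0,0,0,0]
    - [-1,0,0,0,0]
    - [-1,0,0,0,0]
    - [-1,0,0,0,0]
  force: 80

```text
clock: 7.05
tcp_pos: [0.612, 0.0543, 0.0203]
orientation: [1.196, 1.217, -1.194]
contact_force: [-0.9, -0.1, 6.9]
grip_width: 0.0424
```

>>> play_rows:
  plan:
    - [-1,0,0,0.01,0]
    - [-1,0,0,0.03,0]
    - [-1,0,0,0.07,0]
    - [-1,0,0,0.11,0]
    - [-1,0,0,0.15,0]
    - [-1,0,0,0.2,0]
    - [-1,0,0,0.25,0]
    - [-1,0,0,0.3,0]
    - [-1,0,0,0.34,0]
    - [-1,0,0,0.36,0]

```text
clock: 8.05
tcp_pos: [0.6115, 0.0545, 0.3839]
orientation: [1.198, 1.215, -1.191]
contact_force: [0.7, -0.8, -3.3]
grip_width: 0.0425
```

>>> play_rows:
  plan:
    - [-1,0,0,0,0]
    - [-1,0,0,0,0]
    - [-1,0,0,0,0]
    - [-1,0,0,0,0]

```text
clock: 8.45
tcp_pos: [0.6104, 0.0539, 0.3771]
orientation: [1.193, 1.22, -1.198]
contact_force: [0.2, -0.1, -2.8]
grip_width: 0.0427
```

```bash
cat >> h.py <<'E'
def mom(n=6):
    M=[];F=[]
    for i in range(n):
        s=r.get_obs(); M.append(s["moment"]);F.append(s["contact_force"]); r.grab_frame("wrist")
    print("t",s["clock"],"tcp",np.round(s["tcp_pos"],4),"w",round(float(s["grip_width"]),4),"M",np.round(np.mean(M,0),4),"sd",np.round(np.std(M,0),3),"F",np.round(np.mean(F,0),2))
E
python3 -c "
from h import *
mom()"
```

```text
t 8.7 tcp [0.6111 0.0542 0.3788] w 0.0432 M [-0.0121 -0.0337  0.0039] sd [0.021 0.054 0.036] F [ 0.11  0.07 -3.1 ]
```

>>> play_rows:
  plan:
    - [-1,0.01,0,0,0]
    - [-1,0.025,0,0,0]
    - [-1,0.04,0,0,0]
    - [-1,0.05,0,0,0]
    - [-1,0.05,0,0,0]
    - [-1,0.05,0,0,0]

```text
clock: 9.35
tcp_pos: [0.6611, 0.0543, 0.379]
orientation: [1.195, 1.219, -1.196]
contact_force: [0.2, 0.1, -2.4]
grip_width: 0.0429
```

>>> play_rows:
  plan:
    - [-1,-0.05,0,0,0]
    - [-1,-0.09,0,0,0]
    - [-1,-0.12,0,0,0]
    - [-1,-0.14,0,0,0]
    - [-1,-0.152,0,0,0]
    - [-1,-0.158,0,0,0]
    - [-1,-0.16,0,0,0]
    - [-1,-0.16,0,0,0]
    - [-1,-0.16,0,0,0]
    - [-1,-0.16,0,0,0]

```text
clock: 10.35
tcp_pos: [0.5017, 0.0542, 0.379]
orientation: [1.195, 1.218, -1.196]
contact_force: [0.1, -0.9, -3.7]
grip_width: 0.0429
```

```bash
python3 -c "
from h import *
mom(12)"
```

```text
t 10.9 tcp [0.5012 0.0542 0.3793] w 0.0428 M [0.0102 0.031  0.0096] sd [0.034 0.022 0.033] F [ 0.22 -0.13 -3.14]
```

>>> play_rows:
  plan:
    - [-1,0.05,0,0,0]
    - [-1,0.09,0,0,0]
    - [-1,0.12,0,0,0]
    - [-1,0.14,0,0,0]
    - [-1,0.152,0,0,0]
    - [-1,0.158,0,0,0]
    - [-1,0.16,0,0,0]
    - [-1,0.16,0,0,0]
    - [-1,0.16,0,0,0]
    - [-1,0.16,0,0,0]

```text
clock: 11.95
tcp_pos: [0.6607, 0.0542, 0.3797]
orientation: [1.195, 1.218, -1.195]
contact_force: [-0.1, -0.4, -3.5]
grip_width: 0.0426
```

```bash
python3 -c "
from h import *
mom(12)"
```

```text
t 12.5 tcp [0.6612 0.0541 0.3793] w 0.0427 M [-0.0042 -0.0295  0.0134] sd [0.024 0.024 0.026] F [-0.07 -0.23 -3.33]
```

The shift of about 0.06 N m is ambiguous, since 0.12 was expected. I'll repeat with sharper jerks.

>>> play_rows:
  plan:
    - [-1,-0.05,0,0,0]
    - [-1,0,0,0,0]
    - [-1,-0.05,0,0,0]
    - [-1,-0.1,0,0,0]
    - [-1,-0.13,0,0,0]
    - [-1,-0.15,0,0,0]
    - [-1,-0.158,0,0,0]
    - [-1,-0.16,0,0,0]
    - [-1,-0.16,0,0,0]
    - [-1,-0.16,0,0,0]

```text
clock: 13.55
tcp_pos: [0.502, 0.0541, 0.3793]
orientation: [1.196, 1.218, -1.195]
contact_force: [0.2, -0.9, -3.6]
grip_width: 0.0427
```

```bash
python3 -c "
from h import *
mom(14)"
```

```text
t 14.2 tcp [0.5012 0.0542 0.3793] w 0.0431 M [-0.008   0.0276  0.0051] sd [0.024 0.018 0.028] F [ 0.08  0.08 -3.43]
```

>>> play_rows:
  plan:
    - [-1,0.05,0,0,0]
    - [-1,0,0,0,0]
    - [-1,0.05,0,0,0]
    - [-1,0.1,0,0,0]
    - [-1,0.13,0,0,0]
    - [-1,0.15,0,0,0]
    - [-1,0.158,0,0,0]
    - [-1,0.16,0,0,0]
    - [-1,0.16,0,0,0]
    - [-1,0.16,0,0,0]

```text
clock: 15.25
tcp_pos: [0.6604, 0.0543, 0.3798]
orientation: [1.195, 1.218, -1.195]
contact_force: [0.7, 0.9, -2.3]
grip_width: 0.0427
```

```bash
python3 -c "
from h import *
mom(14)"
```

```text
t 15.9 tcp [0.6612 0.0541 0.3793] w 0.0427 M [ 0.0013 -0.0231 -0.005 ] sd [0.027 0.018 0.025] F [ 0.17  0.41 -3.29]
```

>>> play_rows:
  plan:
    - [-1,-0.008,0,0,0]
    - [-1,-0.024,0,0,0]
    - [-1,-0.044,0,0,0]
    - [-1,-0.068,0,0,0]
    - [-1,-0.092,0,0,0]
    - [-1,-0.116,0,0,0]
    - [-1,-0.136,0,0,0]
    - [-1,-0.152,0,0,0]
    - [-1,-0.16,0,0,0]
    - [-1,-0.16,0,0,0]

```text
clock: 16.95
tcp_pos: [0.5004, 0.0542, 0.3798]
orientation: [1.195, 1.217, -1.195]
contact_force: [0.6, 1.3, -3.7]
grip_width: 0.0428
```

```bash
python3 -c "
from h import *
mom(14)"
```

```text
t 17.6 tcp [0.5013 0.0542 0.3792] w 0.0426 M [ 0.005  -0.0387  0.0189] sd [0.035 0.042 0.033] F [ 0.06 -0.06 -3.27]
```

The moment stayed the same on the slow return, so something does seem to shift, but by less than specified. I'll do a stronger reversal in each direction.

>>> play_rows:
  plan:
    - [-1,0.015,0,0,0]
    - [-1,0.045,0,0,0]
    - [-1,0.09,0,0,0]
    - [-1,0.14,0,0,0]
    - [-1,0.09,0,0,0]
    - [-1,0.04,0,0,0]
    - [-1,0.01,0,0,0]
    - [-1,-0.005,0,0,0]
    - [-1,-0.01,0,0,0]
    - [-1,-0.01,0,0,0]

```text
clock: 18.65
tcp_pos: [0.4915, 0.0541, 0.3799]
orientation: [1.196, 1.217, -1.194]
contact_force: [0.4, 0.2, -4.2]
grip_width: 0.0425
```

```bash
python3 -c "
from h import *
mom(14)"
```

```text
t 19.3 tcp [0.4913 0.0542 0.3793] w 0.0428 M [-0.0047  0.0342  0.0071] sd [0.028 0.033 0.021] F [-0.16 -0.02 -3.45]
```

>>> play_rows:
  plan:
    - [-1,0.02,0,0,0]
    - [-1,0.05,0,0,0]
    - [-1,0.09,0,0,0]
    - [-1,0.12,0,0,0]
    - [-1,0.14,0,0,0]
    - [-1,0.15,0,0,0]
    - [-1,0.15,0,0,0]

```text
clock: 20.05
tcp_pos: [0.6418, 0.0541, 0.3785]
orientation: [1.195, 1.219, -1.196]
contact_force: [0.1, 0.9, -3.8]
grip_width: 0.0432
```

>>> play_rows:
  plan:
    - [-1,-0.015,0,0,0]
    - [-1,-0.045,0,0,0]
    - [-1,-0.09,0,0,0]
    - [-1,-0.14,0,0,0]
    - [-1,-0.09,0,0,0]
    - [-1,-0.04,0,0,0]
    - [-1,-0.01,0,0,0]
    - [-1,0.005,0,0,0]
    - [-1,0.01,0,0,0]
    - [-1,0.01,0,0,0]

```text
clock: 21.05
tcp_pos: [0.6505, 0.0544, 0.3793]
orientation: [1.195, 1.219, -1.196]
contact_force: [-1.1, -0.4, -3.6]
grip_width: 0.0431
```

```bash
python3 -c "
from h import *
mom(14)
look('w3')"
```

```text
t 21.7 tcp [0.6512 0.0541 0.3793] w 0.0426 M [-0.0052 -0.0144 -0.0062] sd [0.017 0.028 0.031] F [-0.2  -0.35 -3.31]
tcp [0.6512 0.0542 0.3793] zdir [ 0.019 -1.     0.   ] yawz -88.92549371636915 xdir [-0. -0. -1.]
case_a 0.73 [0.39 0.37 0.6  0.89] rect mm/deg [659.3  54.2  93.2  44.4   1.2] z 0.3981
case_a 0.62 [0.33 0.33 0.4  0.5 ] rect mm/deg [619.5 162.8 111.7  44.2   7. ] z 0.0395
case_a 0.61 [0.63 0.34 0.7  0.51] rect mm/deg [619.9 -91.1 110.8  44.8   0.8] z 0.0394
```

View pics/w3.png

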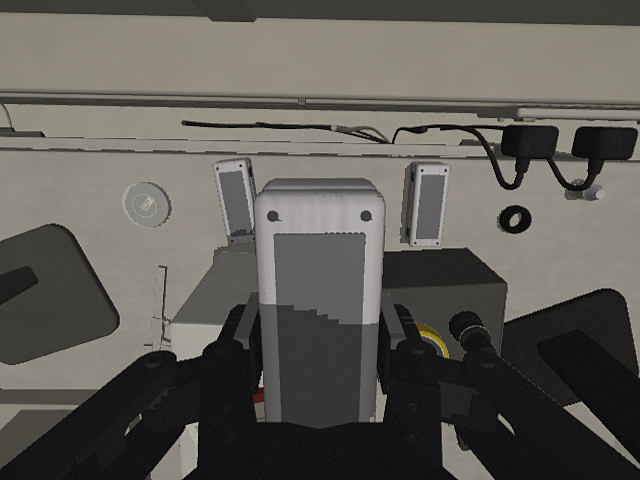

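```bash
cat >> h.py <<'E'
def mom2(n=20):
    M=[];T=[]
    for i in range(n):
        s=r.get_obs(); M.append(s["moment"][1]);T.append(s["tau"]); r.grab_frame("wrist")
    print("t",s["clock"],"tcp",np.round(s["tcp_pos"],4),"My",np.round(M,2),np.mean(M),"tau",np.round(np.mean(T,0),3),np.round(np.std(T,0),3),"q",np.round(s["joints"],4))
E
python3 -c "
from h import *
mom2(8)"
```

```text
t 22.2 tcp [0.6512 0.0542 0.3793] My [-0.01 -0.04  0.02 -0.01  0.01 -0.01 -0.03 -0.03] -0.012760180401623085 tau [ 2.0000e-03 -5.7368e+01 -3.1350e+00 -3.2135e+01  9.0000e-03  1.7000e-02
 -0.0000e+00] [0.002 0.017 0.001 0.001 0.    0.001 0.   ] q [ 0.071   0.3781 -0.3518  1.4035  0.1298  1.3828 -1.8341]
```

>>> play_rows:
  plan:
    - [-1,-0.008,0,0,0]
    - [-1,-0.024,0,0,0]
    - [-1,-0.044,0,0,0]
    - [-1,-0.068,0,0,0]
    - [-1,-0.092,0,0,0]
    - [-1,-0.116,0,0,0]
    - [-1,-0.134,0,0,0]
    - [-1,-0.145,0,0,0]
    - [-1,-0.15,0,0,0]
    - [-1,-0.15,0,0,0]

```text
clock: 23.25
tcp_pos: [0.501, 0.0542, 0.3796]
orientation: [1.196, 1.217, -1.195]
contact_force: [-0.1, 0.3, -3.3]
grip_width: 0.0422
```

```bash
python3 -c "
from h import *
mom2(16)"
```

```text
t 24.0 tcp [0.5012 0.0541 0.3793] My [-0.06 -0.08 -0.02  0.03 -0.01 -0.    0.    0.03 -0.04 -0.04 -0.03 -0.06
  0.    0.01 -0.02 -0.01] -0.0185430313253443 tau [-3.0000e-03 -3.8293e+01 -1.0680e+00 -3.1710e+01  0.0000e+00  2.9000e-02
  1.0000e-03] [0.019 0.341 0.05  0.136 0.019 0.029 0.003] q [ 0.1241  0.1083 -0.3868  1.7407  0.0424  1.3007 -1.824 ]
```

>>> play_rows:
  plan:
    - [-1,0.015,0,0,0]
    - [-1,0.045,0,0,0]
    - [-1,0.09,0,0,0]
    - [-1,0.14,0,0,0]
    - [-1,0.09,0,0,0]
    - [-1,0.05,0,0,0]
    - [-1,0.02,0,0,0]
    - [-1,0.005,0,0,0]
    - [-1,0,0,0,0]
    - [-1,0,0,0,0]

```text
clock: 25.05
tcp_pos: [0.5012, 0.0541, 0.3797]
orientation: [1.196, 1.217, -1.195]
contact_force: [-0.1, 0.5, -3.5]
grip_width: 0.0426
```

```bash
python3 -c "
from h import *
mom2(16)"
```

```text
t 25.8 tcp [0.5012 0.0542 0.3793] My [ 0.02 -0.01  0.01  0.03  0.04  0.03  0.03  0.02  0.05  0.02  0.02  0.02
 -0.01  0.05  0.04  0.  ] 0.022056275270179223 tau [-6.0000e-03 -3.8321e+01 -1.1020e+00 -3.1742e+01  1.5000e-02 -1.5000e-02
  1.0000e-03] [0.021 0.349 0.065 0.178 0.023 0.035 0.004] q [ 0.1301  0.1088 -0.3934  1.7404  0.0433  1.3008 -1.8248]
```

The same pose reads differently after opposite jerks, in both moment and joint torque, so something is sliding, probably only part of its travel. I'll repeat the jerk in the same direction to carry it to the end stop.

>>> play_rows:
  plan:
    - [-1,0.008,0,0,0]
    - [-1,0.024,0,0,0]
    - [-1,0.044,0,0,0]
    - [-1,0.068,0,0,0]
    - [-1,0.092,0,0,0]
    - [-1,0.116,0,0,0]
    - [-1,0.136,0,0,0]
    - [-1,0.15,0,0,0]
    - [-1,0.15,0,0,0]

```text
clock: 26.75
tcp_pos: [0.653, 0.0538, 0.378]
orientation: [1.196, 1.218, -1.196]
contact_force: [0.5, -0.1, -3.0]
grip_width: 0.0427
```

>>> play_rows:
  plan:
    - [-1,-0.05,0,0,0]
    - [-1,-0.09,0,0,0]
    - [-1,-0.12,0,0,0]
    - [-1,-0.138,0,0,0]
    - [-1,-0.147,0,0,0]
    - [-1,-0.15,0,0,0]
    - [-1,-0.15,0,0,0]
    - [-1,-0.15,0,0,0]

```text
clock: 27.55
tcp_pos: [0.502, 0.0541, 0.3792]
orientation: [1.196, 1.218, -1.195]
contact_force: [-0.5, -0.4, -3.0]
grip_width: 0.0424
```

```bash
python3 -c "
from h import *
mom2(14)"
```

```text
t 28.2 tcp [0.5012 0.0542 0.3793] My [ 0.04  0.05  0.06  0.02  0.09  0.08  0.04  0.06  0.05  0.08  0.06 -0.01
  0.04  0.05] 0.050112497003184896 tau [-0.0000e+00 -3.8183e+01 -1.0990e+00 -3.1826e+01  2.7000e-02 -4.2000e-02
 -0.0000e+00] [0.007 0.251 0.031 0.034 0.005 0.008 0.   ] q [ 0.1347  0.1093 -0.3985  1.7401  0.044   1.3009 -1.8254]
```

>>> play_rows:
  plan:
    - [-1,0.008,0,0,0]
    - [-1,0.024,0,0,0]
    - [-1,0.044,0,0,0]
    - [-1,0.068,0,0,0]
    - [-1,0.092,0,0,0]
    - [-1,0.116,0,0,0]
    - [-1,0.136,0,0,0]
    - [-1,0.15,0,0,0]
    - [-1,0.15,0,0,0]

```text
clock: 29.15
tcp_pos: [0.653, 0.0538, 0.378]
orientation: [1.196, 1.218, -1.196]
contact_force: [-0.0, 0.6, -4.3]
grip_width: 0.0431
```

>>> play_rows:
  plan:
    - [-1,-0.05,0,0,0]
    - [-1,-0.09,0,0,0]
    - [-1,-0.12,0,0,0]
    - [-1,-0.138,0,0,0]
    - [-1,-0.147,0,0,0]
    - [-1,-0.15,0,0,0]
    - [-1,-0.15,0,0,0]
    - [-1,-0.15,0,0,0]

```text
clock: 29.95
tcp_pos: [0.502, 0.0541, 0.3792]
orientation: [1.196, 1.218, -1.195]
contact_force: [-0.3, 0.7, -3.3]
grip_width: 0.0427
```

```bash
python3 -c "
from h import *
mom2(14)"
```

```text
t 30.6 tcp [0.5012 0.0542 0.3793] My [ 0.04  0.    0.08  0.12 -0.    0.05  0.01  0.06  0.    0.04  0.08 -0.03
  0.12  0.05] 0.044748536531078194 tau [-0.0000e+00 -3.8161e+01 -1.1210e+00 -3.1827e+01  2.7000e-02 -4.2000e-02
 -0.0000e+00] [0.008 0.251 0.031 0.034 0.005 0.008 0.   ] q [ 0.1392  0.1097 -0.4036  1.7399  0.0447  1.301  -1.8261]
```

>>> play_rows:
  plan:
    - [-1,0.05,0,0,0]
    - [-1,0.09,0,0,0]
    - [-1,0.12,0,0,0]
    - [-1,0.138,0,0,0]
    - [-1,0.147,0,0,0]
    - [-1,0.15,0,0,0]
    - [-1,0.15,0,0,0]

```text
clock: 31.35
tcp_pos: [0.6508, 0.0543, 0.3792]
orientation: [1.195, 1.218, -1.196]
contact_force: [-0.2, 0.6, -3.3]
grip_width: 0.0425
```

>>> play_rows:
  plan:
    - [-1,-0.008,0,0,0]
    - [-1,-0.024,0,0,0]
    - [-1,-0.044,0,0,0]
    - [-1,-0.068,0,0,0]
    - [-1,-0.092,0,0,0]
    - [-1,-0.116,0,0,0]
    - [-1,-0.136,0,0,0]
    - [-1,-0.15,0,0,0]
    - [-1,-0.15,0,0,0]

```text
clock: 32.25
tcp_pos: [0.4991, 0.0543, 0.3801]
orientation: [1.195, 1.217, -1.195]
contact_force: [0.5, -0.7, -3.6]
grip_width: 0.0427
```

>>> play_rows:
  plan:
    - [-1,0.05,0,0,0]
    - [-1,0.09,0,0,0]
    - [-1,0.12,0,0,0]
    - [-1,0.138,0,0,0]
    - [-1,0.147,0,0,0]
    - [-1,0.15,0,0,0]
    - [-1,0.15,0,0,0]

```text
clock: 32.95
tcp_pos: [0.6509, 0.0543, 0.3792]
orientation: [1.195, 1.218, -1.196]
contact_force: [-0.6, 0.5, -3.5]
grip_width: 0.0429
```

>>> play_rows:
  plan:
    - [-1,-0.008,0,0,0]
    - [-1,-0.024,0,0,0]
    - [-1,-0.044,0,0,0]
    - [-1,-0.068,0,0,0]
    - [-1,-0.092,0,0,0]
    - [-1,-0.116,0,0,0]
    - [-1,-0.136,0,0,0]
    - [-1,-0.15,0,0,0]
    - [-1,-0.15,0,0,0]

```text
clock: 33.85
tcp_pos: [0.4991, 0.0543, 0.3801]
orientation: [1.195, 1.217, -1.195]
contact_force: [0.4, 0.3, -3.2]
grip_width: 0.0431
```

```bash
python3 -c "
from h import *
mom2(14)"
```

```text
t 34.5 tcp [0.5013 0.0542 0.3792] My [-0.07 -0.09 -0.08 -0.09 -0.05 -0.08 -0.08 -0.   -0.06 -0.08 -0.05 -0.06
 -0.07 -0.07] -0.06551945024187987 tau [ 2.0000e-03 -3.8337e+01 -1.2150e+00 -3.1584e+01 -2.1000e-02  7.9000e-02
  4.0000e-03] [0.07  0.379 0.087 0.258 0.036 0.05  0.01 ] q [ 0.1501  0.1111 -0.4156  1.7391  0.0463  1.3012 -1.8275]
```

My swings by 0.12 N m between the ends, so the middle case is the rattling one. Next I'll carry it over the notepad, whose middle is at (0.393, 0.121). That is near the inner reach limit, so I'm aiming slightly outward.

>>> play_rows:
  plan:
    - [-1,-0.006,0.005,0,0]
    - [-1,-0.02,0.016,-0.005,0]
    - [-1,-0.04,0.032,-0.015,0]
    - [-1,-0.06,0.048,-0.025,0]
    - [-1,-0.076,0.06,-0.034,0]
    - [-1,-0.086,0.068,-0.038,0]
    - [-1,-0.091,0.07,-0.04,0]
    - [-1,-0.091,0.07,-0.04,0]
    - [-1,-0.091,0.07,-0.04,0]
    - [-1,-0.091,0.07,-0.04,0]

```text
clock: 35.55
tcp_pos: [0.411, 0.1236, 0.3396]
orientation: [1.197, 1.217, -1.196]
contact_force: [0.6, 0.3, -3.5]
grip_width: 0.0428
```

>>> play_rows:
  plan:
    - [-1,0,0,0,0]
    - [-1,0,0,0,0]
    - [-1,0,0,0,0]

```text
clock: 35.85
tcp_pos: [0.4104, 0.124, 0.3393]
orientation: [1.196, 1.218, -1.196]
contact_force: [-0.3, -0.0, -3.1]
grip_width: 0.0426
```

Run:
```python
from h import *
look('w4')
s=r.get_obs(); print(s["joints"],s["qvel"],s["contact_force"])
for n in ["scene","top"]:
    p=r.grab_frame(n); cv2.imwrite(f"pics/{n}9.png",p["pixels"])
    for d in r.outline_of(p,"case_a"):
        w=world(p,d["mask"]); print(n,round(d["conf"],2),np.round(np.percentile(w,[3,50,97],axis=0),3).tolist())
```

```text
tcp [0.4104 0.124  0.3393] zdir [ 0.018 -1.    -0.   ] yawz -88.94340759746478 xdir [-0.  0. -1.]
case_a 0.95 [0.77 0.   0.86 0.11] rect mm/deg [585.1 -90.9  44.3  43.7  89.7] z 0.0393
case_a 0.79 [0.39 0.36 0.6  0.88] rect mm/deg [419.2 124.1  94.8  44.4   1.2] z 0.3583
case_a 0.76 [0.41 0.   0.49 0.06] rect mm/deg [586.8 158.5  30.8  47.    1.1] z 0.0395
[ 7.33339926e-02 -2.69512074e-03 -5.02772205e-01  1.94252277e+00
 -1.40734176e-03  1.20143156e+00 -1.98110055e+00] [-0.00149202  0.00128076 -0.00221825  0.0005925   0.00100249  0.0008581
 -0.00153108] [ 0.28400001  0.97642117 -3.21652355]
scene 0.81 [[0.568, -0.113, 0.005], [0.62, -0.1, 0.038], [0.672, -0.07, 0.043]]
scene 0.74 [[0.359, 0.099, 0.012], [0.424, 0.107, 0.355], [0.466, 0.425, 0.361]]
scene 0.73 [[0.567, 0.136, 0.003], [0.62, 0.151, 0.037], [0.676, 0.189, 0.044]]
top 0.63 [[0.614, 0.147, 0.008], [0.644, 0.169, 0.042], [0.674, 0.191, 0.049]]
top 0.59 [[0.573, -0.111, 0.025], [0.621, -0.089, 0.041], [0.671, -0.068, 0.05]]
```

View pics/scene9.png

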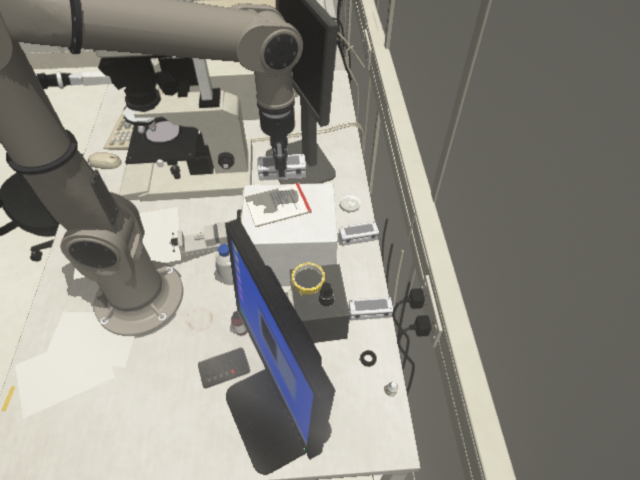

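The scene view shows the case held level at px (282,167) over the pad, with the other two cases, ring, objective and carrier unmoved. The case's middle is about 18 mm from the pad's middle, and its underside is at z ≈ 0.318.

```bash
python3 -c "
from h import *
print(r.hand_in())"
```

```text
the job is handed in; nothing more can be done
None
```

The rattling case is the middle one of the row. I handed the job in at about 36 s, holding that case over the notepad.

**Finding it:** I picked up the middle case first and jerked it lengthwise. The first single jerks gave only about half the expected shift (0.04 to 0.06 N m), because the part slid only partway. Repeated jerks in one direction carried it to each end. The moment then swung by about 0.11 N m and the joint 6 torque by 0.12 N m, against the 0.12 N m given in the task. The other two cases were therefore never lifted.

**Last checks:**
- **Held case:** it is level, with its underside at about z 0.318 m, which is 10 cm above the pad. Its middle is about 18 mm from the pad's middle, deliberately outward because the pad's centre lies at the arm's inner reach limit. The grip was steady and the arm was still.
- **Everything else:** the scene camera's measurements put the other two cases where they began. In the scene picture the ring, objective and carrier had not moved; I did not re-measure those three.
- **A detection that disagreed:** the top camera did not find the held case, so its position comes from the wrist and scene cameras.

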